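# Open the combination tool case and get out the finishing tool

## Robot

A 7-joint arm with a two-finger parallel gripper is mounted at the origin on a cart in front of the work surface, level with it; the furniture and walls round the work are solid. World frame = base frame: x ahead of the robot, y to its left, z up, the work surface at z = 0. Lengths are in m, angles in rad, forces in N, time in s.
With the tool pointing down it reaches from about 0.4 to 0.85 m from the base axis. Payload 10.4 kg.
Tool frame: the origin (TCP) lies midway between the tips of the shut fingers; the grasp point (between the pads) lies 19 mm behind it; z points along the fingers, y is the line along which they close (so a half turn about z gives the same grasp; the last joint's range is limited). The gripper opens to 87 mm and grips with 3 to 60 N. Pads are 19 mm wide; open, the fingers measure 117 mm over their backs; the gripper's body (75 mm by 190 mm) begins 51 mm behind the grasp point.
Start: joints at [1.189, 0.332, -0.065, 1.46, 0.022, 1.35, -0.088], TCP at [0.219, -0.585, 0.223] pointing down, gripper open.
Joint ranges: [-2.6, 2.6], [-0.5, 2.12], [-1.47, 1.34], [0.16, 2.42], [-1.27, 4.41], [0.06, 2.06], [-2.6, 2.6]. Speed limits (rad/s): [2.22, 2.22, 2.79, 2.79, 3.14, 3.14, 3.14].

## Interface

Orientations are given as a unit quaternion [x, y, z, w].
In Python, from bench import r gives the robot as it stands.
- The arm moves only by the tool arm_command, never from a script. Its arguments are lists of equal length, an entry for each row: "xyz": the shift along the world's x, y, z in m, a list of three; "rot": the turn, a rotation vector about the world's x, y, z in rad, a list of three. In form: {"xyz": [[tx, ty, tz], ...], "rot": [[ax, ay, az], ...]}. A call has 1 to 20 rows; each row is the pose to reach, as a shift and turn from the pose commanded when the call began; what a row does not reach only later rows make up. A row lasts 1/12 s, in which the tool goes at most 41.7 mm and 7.16 degrees, less where a joint would pass 70% of its speed; a pose out of reach is approached as far as the arm can. A call with a gripper value outside its range is refused whole. "grip" is the opening, from 0 (shut) to 1 (fully open), set as the call begins (left out, the last holds). The fingers move at their own pace and stop on an object; "squeeze" is the grip in N (left out, the last holds). Time passes only in rows, so rows that repeat a pose let the fingers close. It gives the time, the measured TCP pose, the force, the opening and the grip force at its end, in the units of the state.
- r.read_state(): the state, without advancing time (a new reading comes with each control period).
- r.camera(name): name is "scene" or "top" or "wrist"; returns the picture (420x560x3 uint8, red, green, blue); there is no depth.
- r.camera_model(name): a dict with "fx", "fy", "cx", "cy" (pixels), "k1" (the pictures are not rectified: a ray, as slopes to the right and down, at radius r is drawn at 1 + k1 r^2 times it, then the intrinsics apply), "T" (4x4, takes a point from camera to world coordinates). Camera axes: x right, y up, looking along -z (the intrinsics and any distortion apply to the point x, -y, -z); pixel columns grow to the right and rows downward; lengths in m; the calibration is good to about 2 mm. A picture is of the moment at which its call begins: read the wrist's pose just before it. camera_model takes no time and is no camera call; for the wrist camera it gives the pose at the moment of the call.
- r.close_job(): hands the job in; it is judged then, once.
Trained networks look in the newest picture that a camera, given by its name, has taken for a name from the list of things; names that differ only in an ending like _2 or _b are one class to them, and where a whole thing is asked for, a point or a joint stands for the part that bears it (a point fixed in the world has none). Each returns a list of dicts, best first, with "conf" (0 to 1); they miss things now and then, are a little off and sometimes report something else, mostly with a low value. They report only what shows in the picture. A call takes as long as a camera call.
- r.look_for(label, camera): "at" ([x, y, z] in m, in the coordinates of the camera as it stood for that picture, good to about 4 mm: the middle of the surface that is visible of it).
- r.spot_point(label, camera): "at" ([x, y, z] in m, in the coordinates of the camera as it stood for that picture, good to about 4 mm: a listed point, or the origin of a listed thing).
The state is a dict: "time": time; "joint_positions": joint angles; "joint_vel": joint speeds; "joint_torque": joint torques, N m; "ee_pos": TCP position; "eef_rot": TCP orientation; "ft_force": force on the tool from outside, world axes, zero at the start; "torque": the same for the moment, N m; "width": finger opening in m; "grip_force": force on a finger pad.
Only numpy, scipy, OpenCV 4.12 (cv2) and the standard library are available. Lean on these libraries where they do the work, as an engineer would, in place of code of your own. Each camera call takes 0.05 s, during which the arm holds its last target. There are 200 camera calls.

## Task

The finishing tool is locked in the grey steel tool case. Set the three dials on the case to its code, from left to right 4 - 2 - 5 (the marks round each dial count clockwise, the broad one at the left being 1), then slide the lid fully open. Take out the finishing tool with the brass T-shaped head, leave the awl in the case, and lay the tool on the black book without dropping it; do not shift the tea glass.

Things in the scene. Friction and masses are not known exactly. Their poses are not given: they have to be found in the camera images.
- tool_case: grey steel case fixed to the bench, 368 mm deep (x) by 210 wide (y); x points from front (robot side) to back; origin at bench height, 175 mm behind the front, midway between the sides. Front: well with lid. Back (x 10 to 193): lock housing, top 70 mm high, with three dials. The lid's blades pass slots under the dials: it moves only about 5 mm until all three are within 8 degrees of the code
- well (a point): centre of the felt floor of the well in the case's front part, 10 mm above the bench, at x -80 mm in the case's frame. Inside 180 mm (x) by 200 mm (y); front rim 44 mm above the bench; side rims 53.5 mm, with guide rails that overhang 8 mm inwards; behind it stands the 70 mm high housing. With the lid fully open the front 145 mm of the well is uncovered
- lid (a joint): slide of the steel lid (sheet top 49 mm above the bench), m: 0 closed, 0.150 fully open (toward the case's +x, stop); about 2 N of friction, stays where it is left
- lid_pull (a point): middle of the lid's pull: a round steel bar, 10 mm thick, 100 mm long across the case (its y), with legs at its ends; axis 77 mm above the bench, 28 mm above the lid; at x -162 mm in the case's frame when closed. Fully open it still stands 16 mm clear of the housing. Push it from the front with closed fingers, or pinch it from above
- dial_left (a joint): angle of the left (+y) dial, rad, clockwise from above: 0 at mark 1 (stop), 0.5236 a mark, 2.618 at mark 6 (stop). White line: at 0 it points 75 degrees left (counter-clockwise) of the case's +x, at 2.618 75 degrees right. Mark 4 = 1.571. About 0.06 N m of friction, stays where it is left
- dial_middle (a joint): the same for the middle dial. Mark 2 = 0.524
- dial_right (a joint): the same for the right (-y) dial. Mark 5 = 2.094
- dial_left_grip (a point): top centre of the left dial's grip, on its upright axis, 95 mm above the bench: a black bar 38 mm long, 11 wide, 18 high (77 to 95 mm above the bench) on a flat skirt of 45 mm diameter. A white line on one half of the bar's top points at the set mark on the scale plate. Dial axes are 66 mm apart across the case, at x 58 mm in its frame
- dial_middle_grip (a point): the same for the middle dial
- dial_right_grip (a point): the same for the right dial
- finishing_tool: finishing tool, 128 mm long, 0.14 kg: turned wooden handle up to 30 mm thick, thin brass neck, T-shaped brass head. Lies in the well along the case's x, handle to the front, left or right. Origin at mid-length on its underside; +y runs to the handle's end: handle y -17 to 64, head y -64 to -56 (16 mm wide, 30 high); axis 15 mm above the origin
- awl: awl: wooden handle with a thin plain steel spike, 136 mm long, 29 mm thick; lies beside the finishing tool, about 90 mm from it, on either side. Same axes (+y to the handle's end)
- black_book: small black closed book lying flat left of the case, 210 (x) by 151 (y) by 16 mm; origin at the centre of its underside, z up
- tea_glass: tea glass, 62 mm across, 86 mm high, upright on the cutting board at the left; origin at the centre of its foot
- nipping_press: black cast-iron nipping press, fixed, always here: behind the book and left of the case, over x 0.58 to 0.95 m, y 0 to 0.4 m of the world, with its lever up to about 0.4 m high. Not needed; keep the arm on its robot side (x below about 0.5 m) when crossing the bench low

How it is judged:
On the way, in this order (a step that is already met when the one before it is completed fails the run):
1. all three dials stand at the code (within 0.17 rad) with the lid still shut (value of joint dial_left between 1.4 and 1.74 rad and value of joint dial_middle between 0.354 and 0.694 rad and value of joint dial_right between 1.924 and 2.264 rad and value of joint lid below 0.012 m), for 0.2 s.
2. the lid is slid fully open (value of joint lid above 0.138 m), for 0.2 s.
At the end, for the whole second after the job is handed in: The lid is open (at least 130 of its 150 mm); the finishing tool lies at rest on the black book, its middle at least 10 mm inside the book's edges, lying down (its axis within about 32 degrees of level), while the book lies flat on the bench; the awl lies in the case's well (value of joint lid above 0.13 m and x of finishing_tool in the frame of black_book between -0.095 and 0.095 m and y of finishing_tool in the frame of black_book between -0.065 and 0.065 m and contact force between finishing_tool and black_book above 0.3 N and angle between finishing_tool's own y axis and vertical between 1 and 2.14 rad and linear speed of each of finishing_tool, awl below 0.03 m/s and angle between black_book's own z axis and vertical below 0.1 rad and height (world z) of black_book between -0.01 and 0.01 m and x of awl in the frame of tool_case between -0.16 and 0.01 m and y of awl in the frame of tool_case between -0.1 and 0.1 m and height (world z) of awl below 0.045 m); the robot touches nothing.
It fails at once if the finishing tool is dropped (falls faster than 0.9 m/s with no finger on it) (linear speed of finishing_tool above 0.9 m/s and contact force between the fingers and finishing_tool below 0.05 N).
It fails at once if the tea glass is shifted by more than 30 mm or tipped (distance of tea_glass from where it was at the start of the episode above 0.03 m or angle between tea_glass's own z axis and vertical above 0.4 rad).
It also fails if it takes over 72 s, if anything falls off the work surface, if the arm or the gripper's body presses on something with over 40 N, if the wrist force passes 120 N, or if a joint passes its speed limit or range.

## Working session

There is one attempt and no reset: what is moved stays moved. The work goes in short steps, Python scripts to look and compute and a tool call to move; the robot and the scene stay as the last step left them, time stands still between calls to the robot, and variables do not carry over. Pictures are saved under pics/ and viewed, at most 10 in all, crops included, and the job is handed in when it is done.

Besides the shell and the picture viewer there is one more tool, called in YAML: its name, and indented under it one key for each argument. arm_command: Moves the arm, as the interface text tells. Its arguments: {"type":"object","properties":{"xyz":{"type":"array"},"rot":{"type":"array"},"grip":{"type":"number"},"squeeze":{"type":"number"}},"required":["xyz","rot"]}

```bash
ls; mkdir -p pics
cat > h.py <<'E'
import numpy as np, cv2
from scipy.spatial.transform import Rotation as R
from bench import r
np.set_printoptions(precision=4,suppress=True)
def w(cam,T,at): return (T@np.r_[at,1])[:3]
def snap(cam,name=None):
    T=np.array(r.camera_model(cam)['T']); im=r.camera(cam)
    if name: cv2.imwrite('pics/'+name+'.png',im[:,:,::-1])
    return im,T
def pix(cam,T,p):
    m=r.camera_model(cam); q=np.linalg.inv(T)@np.r_[p,1]; a=np.array([q[0],-q[1]])/-q[2]
    a=a*(1+m['k1']*(a@a)); return np.array([m['fx']*a[0]+m['cx'],m['fy']*a[1]+m['cy']])
def ray(cam,T,uv,z):
    m=r.camera_model(cam); d=np.array([(uv[0]-m['cx'])/m['fx'],(uv[1]-m['cy'])/m['fy']]); a=d.copy()
    for _ in range(20): a=d/(1+m['k1']*(a@a))
    v=T[:3,:3]@np.array([a[0],-a[1],-1]); o=T[:3,3]; return o+v*(z-o[2])/v[2]
def spot(cam,T,labels,f='spot_point'):
    for l in labels:
        for d in getattr(r,f)(l,cam)[:2]: print(cam,f,l,round(d['conf'],2),w(cam,T,d['at']))
E
python3 - <<'E'
from h import *
s=r.read_state(); print(s['time'],s['ee_pos'],s['eef_rot'],s['width'])
for c in ('top','scene'):
    im,T=snap(c,c+'0'); print(c,T)
    spot(c,T,['tool_case','well','lid_pull','dial_left_grip','dial_middle_grip','dial_right_grip','black_book','tea_glass'])
E
```

```text
pics
0.0 [ 0.2193 -0.5848  0.2217] [ 0.984   0.1784 -0.0002 -0.0007] 0.08659506375089478
top [[ 0.0088  0.988  -0.154   0.3891]
 [-0.9997  0.0125  0.0232  0.1058]
 [ 0.0249  0.1537  0.9878  1.3387]
 [ 0.      0.      0.      1.    ]]
top spot_point tool_case 0.56 [ 0.5754 -0.2173 -0.0033]
top spot_point lid_pull 0.81 [ 0.4167 -0.2332  0.0768]
top spot_point dial_left_grip 0.61 [ 0.63   -0.1456  0.0889]
top spot_point dial_middle_grip 0.59 [ 0.6431 -0.2117  0.0937]
top spot_point dial_right_grip 0.54 [ 0.6387 -0.2777  0.095 ]
top spot_point black_book 0.63 [0.4737 0.1401 0.0018]
top spot_point tea_glass 0.85 [0.6413 0.4621 0.0017]
scene [[-0.4745  0.4045 -0.7818 -0.6162]
 [-0.8798 -0.2445  0.4076  0.6966]
 [-0.0263  0.8813  0.4719  0.7918]
 [ 0.      0.      0.      1.    ]]
scene spot_point tool_case 0.73 [ 0.5765 -0.2135  0.0009]
scene spot_point well 0.57 [ 0.4958 -0.2261  0.0087]
scene spot_point dial_left_grip 0.64 [ 0.6364 -0.1446  0.0951]
scene spot_point dial_middle_grip 0.65 [ 0.6357 -0.2144  0.0938]
scene spot_point dial_right_grip 0.4 [ 0.6396 -0.2751  0.0981]
scene spot_point dial_right_grip 0.26 [ 0.6363 -0.2147  0.0965]
scene spot_point black_book 0.92 [0.4791 0.1421 0.0002]
scene spot_point tea_glass 0.85 [0.6444 0.4584 0.0044]
```

Run:
```python
from h import *
im=cv2.imread('pics/top0.png'); T=np.array(r.camera_model('top')['T'])
a=pix('top',T,[0.68,-0.10,0.08]);print(a)
c=pix('top',T,[0.58,-0.21,0.05]); x,y=map(int,c); print(c)
x0,y0=x-70,y-95
cv2.imwrite('pics/c0.png',cv2.resize(im[y0:y0+150,x0:x0+140],None,fx=4,fy=4,interpolation=3)); print(x0,y0)
```

```text
[337.3288 167.6903]
[374.2561 204.8503]
304 109
```

View pics/c0.png

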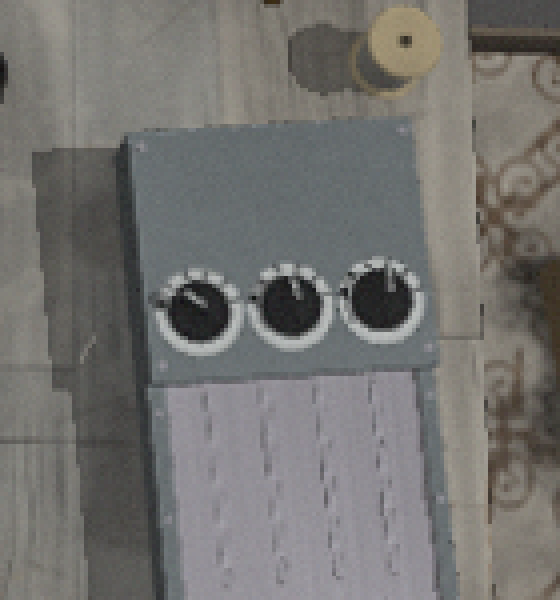

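View pics/scene0.png

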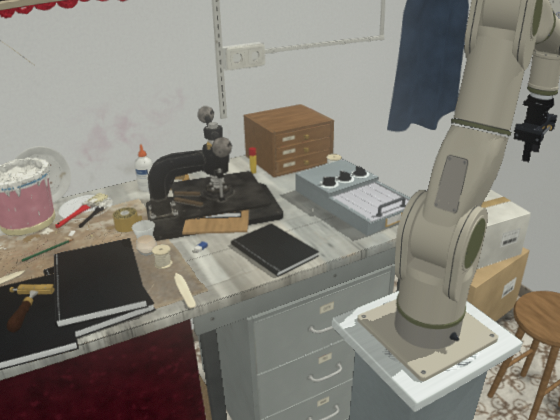

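Run:
```python
from h import *
s=r.read_state(); m=r.camera_model('wrist'); T=np.array(m['T'])
A=np.eye(4);A[:3,:3]=R.from_quat(s['eef_rot']).as_matrix();A[:3,3]=s['ee_pos']
print(A); print(np.linalg.inv(A)@T, {k:m[k] for k in m if k!='T'})
```

```text
[[ 0.9363  0.3512  0.      0.2195]
 [ 0.3512 -0.9363 -0.0001 -0.5852]
 [ 0.      0.0001 -1.      0.2226]
 [ 0.      0.      0.      1.    ]]
[[-0.      0.9695  0.245   0.0658]
 [ 1.     -0.0003  0.0013 -0.002 ]
 [ 0.0013  0.245  -0.9695 -0.1619]
 [ 0.      0.      0.      1.    ]] {'fx': 371.2563726382571, 'fy': 371.2563726382571, 'cx': 281.8098226776806, 'cy': 207.00923016568066, 'k1': -0.09944110896086697}
```

arm_command:
  xyz:
    - [0.02,0.02,0.02]
    - [0.05,0.05,0.04]
    - [0.08,0.075,0.06]
    - [0.105,0.1,0.08]
    - [0.13,0.125,0.1]
    - [0.16,0.15,0.1]
    - [0.19,0.18,0.1]
    - [0.22,0.21,0.1]
    - [0.25,0.24,0.1]
    - [0.275,0.265,0.1]
    - [0.3,0.29,0.1]
    - [0.32,0.315,0.1]
    - [0.33,0.34,0.1]
    - [0.34,0.365,0.1]
    - [0.34,0.365,0.1]
    - [0.34,0.365,0.1]
  rot:
    - [0,0,0]
    - [0,0,0]
    - [0,0,-0.03]
    - [0,0,-0.06]
    - [0,0,-0.09]
    - [0,0,-0.12]
    - [0,0,-0.15]
    - [0,0,-0.18]
    - [0,0,-0.21]
    - [0,0,-0.24]
    - [0,0,-0.26]
    - [0,0,-0.28]
    - [0,0,-0.28]
    - [0,0,-0.28]
    - [0,0,-0.28]
    - [0,0,-0.28]

```text
time: 2.23
ee_pos: [0.5601, -0.2184, 0.3226]
eef_rot: [0.999, 0.041, 0.0, -0.0]
ft_force: [-0.9, -0.7, -1.0]
width: 0.0871
grip_force: 0.0
```

Run:
```python
from h import *
im,T=snap('wrist','w1')
spot('wrist',T,['tool_case','lid_pull','dial_left_grip','dial_middle_grip','dial_right_grip'])
cv2.imwrite('pics/w1.png',cv2.resize(im[:,:,::-1],(800,600)))
```

```text
wrist spot_point tool_case 0.78 [ 0.5767 -0.2121  0.0001]
wrist spot_point dial_left_grip 0.72 [ 0.6326 -0.1428  0.0946]
wrist spot_point dial_middle_grip 0.67 [ 0.6329 -0.2127  0.0926]
wrist spot_point dial_right_grip 0.92 [ 0.6399 -0.2742  0.0972]
```

View pics/w1.png

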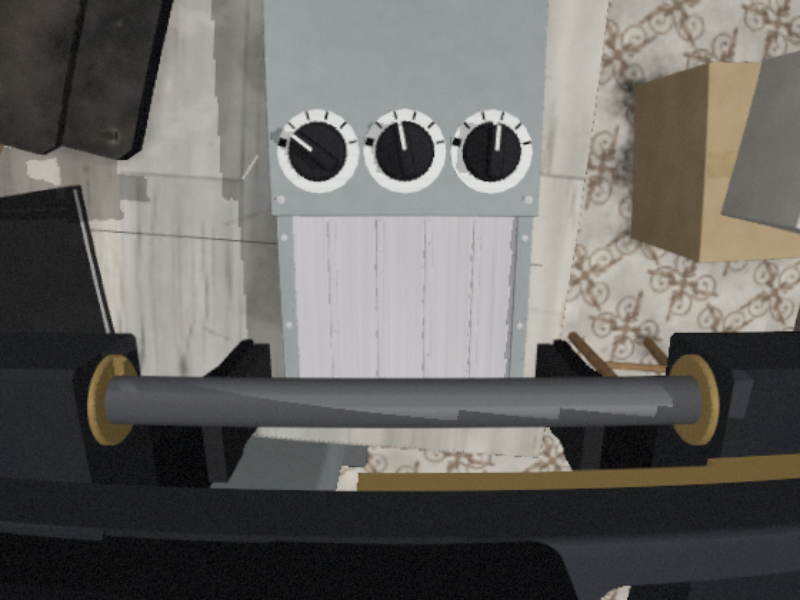

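```bash
cat >> h.py <<'E'
def dials(im,T,C,rad=0.017):
    g=im.min(2).astype(float)
    for n,c in C.items():
        v,u=np.mgrid[0:420,0:560]; p=pix('wrist',T,c); q=pix('wrist',T,np.array(c)+[rad,0,0]); rp=np.hypot(*(q-p))
        # disc centre: dark blob
        near=np.hypot(u-p[0],v-p[1])<rp*1.7
        d=(near&(g<60)).astype(np.uint8)
        k=cv2.findContours(d,cv2.RETR_EXTERNAL,cv2.CHAIN_APPROX_NONE)[0]; k=max(k,key=cv2.contourArea); (cx,cy),rr=cv2.minEnclosingCircle(k)
        cw=ray('wrist',T,(cx,cy),0.077)
        m=(np.hypot(u-cx,v-cy)<rr*0.85)&(g>110)
        ys,xs=np.nonzero(m); P=np.array([ray('wrist',T,(a,b),0.095)[:2] for a,b in zip(xs,ys)])
        mu=P.mean(0); e=np.linalg.svd(P-mu)[2][0]; e=e*np.sign(e[0])
        print(n,'disc',cw,rr,'n',len(P),'mu',mu,'heading deg',np.degrees(np.arctan2(e[1],e[0])))
E
python3 - <<'E'
from h import *
T=np.array(r.camera_model('wrist')['T']); im=cv2.resize(cv2.imread('pics/w1.png'),(560,420))
dials(im,T,{'L':[.634,-.145,.09],'M':[.636,-.213,.09],'R':[.640,-.2755,.09]})
for z,pts in ((.07,[(273,214),(537,216),(265,0),(548,0)]),(.0535,[(288,378),(275,214),(514,378),(524,214)])):
    for p in pts: print(z,p,ray('wrist',T,np.array(p)*.7,z)[:2])
E
```

```text
L disc [ 0.6275 -0.1494  0.077 ] 20.291868209838867 n 42 mu [ 0.6319 -0.1425] heading deg 56.851562664872716
M disc [ 0.6327 -0.2148  0.077 ] 20.35800552368164 n 55 mu [ 0.6411 -0.2125] heading deg 15.51446460304363
R disc [ 0.6371 -0.2797  0.077 ] 20.53286361694336 n 56 mu [ 0.646  -0.2804] heading deg 0.7061260931540694
0.07 (273, 214) [ 0.5773 -0.1162]
0.07 (537, 216) [ 0.5917 -0.3223]
0.07 (265, 0) [ 0.7345 -0.1046]
0.07 (548, 0) [ 0.7506 -0.3114]
0.0535 (288, 378) [ 0.433  -0.1279]
0.0535 (275, 214) [ 0.5756 -0.1139]
0.0535 (514, 378) [ 0.4484 -0.3259]
0.0535 (524, 214) [ 0.5911 -0.3157]
```

arm_command:
  grip: 0.4
  squeeze: 25
  xyz:
    - [0.01,0.01,-0.02]
    - [0.02,0.02,-0.05]
    - [0.03,0.03,-0.08]
    - [0.04,0.04,-0.11]
    - [0.05,0.05,-0.14]
    - [0.06,0.06,-0.165]
    - [0.0675,0.069,-0.18]
    - [0.0675,0.069,-0.19]
    - [0.0675,0.069,-0.2]
    - [0.0675,0.069,-0.22]
    - [0.0675,0.069,-0.235]
    - [0.0675,0.069,-0.242]
    - [0.0675,0.069,-0.242]
  rot:
    - [0,0,0.11]
    - [0,0,0.23]
    - [0,0,0.35]
    - [0,0,0.47]
    - [0,0,0.59]
    - [0,0,0.71]
    - [0,0,0.83]
    - [0,0,0.911]
    - [0,0,0.911]
    - [0,0,0.911]
    - [0,0,0.911]
    - [0,0,0.911]
    - [0,0,0.911]

```text
time: 3.62
ee_pos: [0.6258, -0.1521, 0.079]
eef_rot: [0.881, 0.474, -0.001, -0.001]
ft_force: [0.7, 0.3, -0.2]
width: 0.035
grip_force: 0.0
```

arm_command:
  grip: 0
  xyz:
    - [0.002,0.0025,0.001]
    - [0.002,0.0025,0.001]
    - [0.002,0.0025,0.001]
    - [0.002,0.0025,0.001]
    - [0.002,0.0025,0.001]
    - [0.002,0.0025,0.001]
  rot:
    - [0,0,0]
    - [0,0,0]
    - [0,0,0]
    - [0,0,0]
    - [0,0,0]
    - [0,0,0]

```text
time: 4.12
ee_pos: [0.6293, -0.1488, 0.0823]
eef_rot: [0.88, 0.475, 0.0, 0.0]
ft_force: [-0.2, 0.1, 4.0]
width: 0.011
grip_force: 25.0
```

arm_command:
  xyz:
    - [0,0,0]
    - [0,0,0]
    - [0,0,0]
    - [0,0,0]
    - [0,0,0]
    - [0,0,0]
    - [0,0,0]
    - [0,0,0]
    - [0,0,0]
    - [0,0,0]
    - [0,0,0]
    - [0,0,0]
    - [0,0,0]
    - [0,0,0]
  rot:
    - [0,0,-0.1]
    - [0,0,-0.2]
    - [0,0,-0.3]
    - [0,0,-0.4]
    - [0,0,-0.5]
    - [0,0,-0.6]
    - [0,0,-0.7]
    - [0,0,-0.8]
    - [0,0,-0.9]
    - [0,0,-1.0]
    - [0,0,-1.1]
    - [0,0,-1.19]
    - [0,0,-1.19]
    - [0,0,-1.19]

```text
time: 5.28
ee_pos: [0.6287, -0.1473, 0.0822]
eef_rot: [0.995, -0.1, -0.0, -0.001]
ft_force: [-4.1, 3.8, 6.8]
width: 0.0109
grip_force: 25.0
```

arm_command:
  grip: 0.4
  xyz:
    - [0,0,0]
    - [0,0,0]
    - [0,0,0.01]
    - [0,0,0.03]
    - [0.001,-0.01,0.035]
    - [0.002,-0.035,0.035]
    - [0.005,-0.065,0.035]
    - [0.005,-0.066,0.035]
    - [0.005,-0.066,0.02]
    - [0.005,-0.066,0]
    - [0.005,-0.066,-0.001]
    - [0.005,-0.066,-0.001]
  rot:
    - [0,0,0]
    - [0,0,0]
    - [0,0,0]
    - [0,0,0]
    - [0,0,0.1]
    - [0,0,0.22]
    - [0,0,0.34]
    - [0,0,0.46]
    - [0,0,0.471]
    - [0,0,0.471]
    - [0,0,0.471]
    - [0,0,0.471]

```text
time: 6.28
ee_pos: [0.6334, -0.2148, 0.0802]
eef_rot: [0.991, 0.135, -0.001, -0.0]
ft_force: [0.1, -0.3, 0.4]
width: 0.0348
grip_force: 0.0
```

arm_command:
  grip: 0
  xyz:
    - [0,0,0]
    - [0,0,0]
    - [0,0,0]
    - [0,0,0]
    - [0,0,0]
  rot:
    - [0,0,0]
    - [0,0,0]
    - [0,0,0]
    - [0,0,0]
    - [0,0,0]

```text
time: 6.7
ee_pos: [0.6341, -0.2136, 0.0813]
eef_rot: [0.991, 0.135, 0.0, -0.001]
ft_force: [-2.2, -4.8, 5.1]
width: 0.0108
grip_force: 25.0
```

arm_command:
  xyz:
    - [0,0,0]
    - [0,0,0]
    - [0,0,0]
    - [0,0,0]
    - [0,0,0]
    - [0,0,0]
    - [0,0,0]
    - [0,0,0]
  rot:
    - [0,0,0.1]
    - [0,0,0.2]
    - [0,0,0.3]
    - [0,0,0.4]
    - [0,0,0.5]
    - [0,0,0.586]
    - [0,0,0.586]
    - [0,0,0.586]

```text
time: 7.37
ee_pos: [0.6345, -0.2144, 0.0813]
eef_rot: [0.91, 0.414, 0.001, 0.0]
ft_force: [0.2, 1.6, 3.8]
width: 0.0104
grip_force: 25.0
```

arm_command:
  grip: 0.4
  xyz:
    - [0,0,0]
    - [0,0,0]
    - [0,0,0.01]
    - [0,0,0.03]
    - [0.001,-0.01,0.035]
    - [0.002,-0.025,0.035]
    - [0.005,-0.04,0.035]
    - [0.005,-0.05,0.035]
    - [0.005,-0.06,0.035]
    - [0.005,-0.066,0.035]
    - [0.005,-0.066,0.035]
    - [0.005,-0.066,0.02]
    - [0.005,-0.066,0]
    - [0.005,-0.066,0]
    - [0.005,-0.066,0]
  rot:
    - [0,0,0]
    - [0,0,0]
    - [0,0,0]
    - [0,0,0]
    - [0,0,-0.12]
    - [0,0,-0.24]
    - [0,0,-0.36]
    - [0,0,-0.48]
    - [0,0,-0.6]
    - [0,0,-0.72]
    - [0,0,-0.845]
    - [0,0,-0.845]
    - [0,0,-0.845]
    - [0,0,-0.845]
    - [0,0,-0.845]

```text
time: 8.62
ee_pos: [0.6385, -0.2807, 0.0806]
eef_rot: [1.0, 0.006, -0.001, -0.0]
ft_force: [0.9, -0.7, -0.0]
width: 0.035
grip_force: 0.0
```

arm_command:
  grip: 0
  xyz:
    - [0,0,0]
    - [0,0,0]
    - [0,0,0]
    - [0,0,0]
    - [0,0,0]
  rot:
    - [0,0,0]
    - [0,0,0]
    - [0,0,0]
    - [0,0,0]
    - [0,0,0]

```text
time: 9.03
ee_pos: [0.6394, -0.2791, 0.0812]
eef_rot: [1.0, 0.006, 0.0, -0.001]
ft_force: [-3.4, -1.9, 4.1]
width: 0.0102
grip_force: 25.0
```

arm_command:
  xyz:
    - [0,0,0]
    - [0,0,0]
    - [0,0,0]
    - [0,0,0]
    - [0,0,0]
    - [0,0,0]
    - [0,0,0]
    - [0,0,0]
    - [0,0,0]
    - [0,0,0]
  rot:
    - [0,0,-0.1]
    - [0,0,-0.2]
    - [0,0,-0.3]
    - [0,0,-0.4]
    - [0,0,-0.5]
    - [0,0,-0.6]
    - [0,0,-0.68]
    - [0,0,-0.726]
    - [0,0,-0.726]
    - [0,0,-0.726]

```text
time: 9.87
ee_pos: [0.6397, -0.2784, 0.0812]
eef_rot: [0.937, -0.349, -0.0, -0.001]
ft_force: [-1.2, 5.8, 3.6]
width: 0.0111
grip_force: 25.0
```

arm_command:
  grip: 0.4
  xyz:
    - [0,0,0]
    - [0,0,0]
    - [0,0,0.01]
    - [0,0,0.03]
    - [-0.01,0.01,0.055]
    - [-0.02,0.02,0.085]
    - [-0.03,0.03,0.115]
    - [-0.04,0.04,0.145]
    - [-0.05,0.05,0.175]
    - [-0.06,0.06,0.205]
    - [-0.075,0.06,0.235]
    - [-0.079,0.06,0.242]
    - [-0.079,0.06,0.242]
  rot:
    - [0,0,0]
    - [0,0,0]
    - [0,0,0]
    - [0,0,0]
    - [0,0,0.1]
    - [0,0,0.22]
    - [0,0,0.34]
    - [0,0,0.46]
    - [0,0,0.58]
    - [0,0,0.7]
    - [0,0,0.785]
    - [0,0,0.785]
    - [0,0,0.785]

```text
time: 10.95
ee_pos: [0.56, -0.2217, 0.3268]
eef_rot: [0.999, 0.034, 0.003, 0.002]
ft_force: [0.4, -0.1, -0.7]
width: 0.0347
grip_force: 0.0
```

Run:
```python
from h import *
s=r.read_state(); print(s['time'],s['ee_pos'],s['eef_rot'])
im,T=snap('wrist')
cv2.imwrite('pics/w2.png',cv2.resize(im[40:180,160:400,::-1],None,fx=3,fy=3,interpolation=3))
dials(im,T,{'L':[.628,-.148,.085],'M':[.633,-.214,.085],'R':[.638,-.28,.085]})
```

```text
10.95 [ 0.56   -0.2217  0.3268] [0.9994 0.0344 0.0027 0.0016]
L disc [ 0.6284 -0.1463  0.077 ] 20.164384841918945 n 49 mu [ 0.6374 -0.1474] heading deg -12.43437436291926
M disc [ 0.634  -0.2113  0.077 ] 20.259517669677734 n 57 mu [ 0.6393 -0.2047] heading deg 49.47772245008917
R disc [ 0.6386 -0.2763  0.077 ] 20.396949768066406 n 47 mu [ 0.6448 -0.2817] heading deg -41.54737031683716
```

View pics/w2.png

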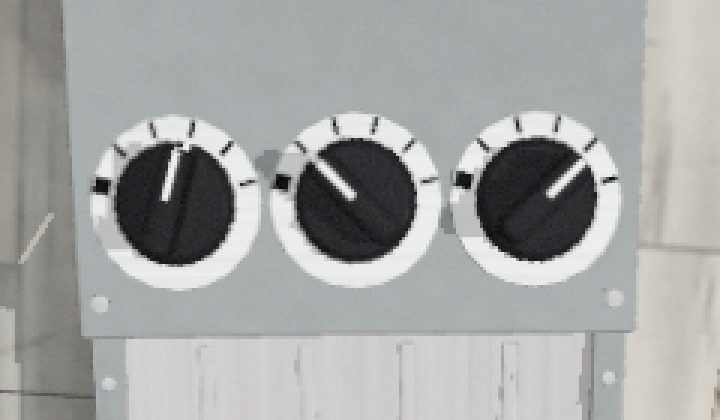

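arm_command:
  grip: 0
  xyz:
    - [-0.02,-0.002,-0.02]
    - [-0.05,-0.004,-0.04]
    - [-0.08,-0.006,-0.06]
    - [-0.11,-0.008,-0.08]
    - [-0.14,-0.009,-0.1]
    - [-0.165,-0.01,-0.12]
    - [-0.185,-0.0115,-0.15]
    - [-0.189,-0.0115,-0.185]
    - [-0.189,-0.0115,-0.22]
    - [-0.189,-0.0115,-0.25]
    - [-0.189,-0.0115,-0.258]
    - [-0.189,-0.0115,-0.258]
  rot:
    - [0,0,0]
    - [0,0,0]
    - [0,0,0]
    - [0,0,0]
    - [0,0,0]
    - [0,0,0]
    - [0,0,0]
    - [0,0,0]
    - [0,0,0]
    - [0,0,0]
    - [0,0,0]
    - [0,0,0]

```text
time: 12.0
ee_pos: [0.369, -0.2311, 0.0619]
eef_rot: [0.999, 0.035, -0.003, -0.002]
ft_force: [0.3, 0.7, 0.3]
width: 0.0005
grip_force: 0.0
```

arm_command:
  xyz:
    - [0.01,0.0007,0]
    - [0.02,0.0014,0]
    - [0.03,0.002,0]
    - [0.04,0.0028,0]
    - [0.05,0.0035,0]
    - [0.06,0.0043,0]
    - [0.07,0.005,0]
    - [0.08,0.0057,0]
    - [0.09,0.0064,0]
    - [0.1,0.007,0]
    - [0.11,0.0078,0]
    - [0.12,0.0085,0]
    - [0.13,0.0092,0]
    - [0.14,0.01,0]
    - [0.15,0.0107,0]
    - [0.158,0.0112,0]
    - [0.164,0.0117,0]
    - [0.168,0.012,0]
    - [0.172,0.0122,0]
    - [0.172,0.0122,0]
  rot:
    - [0,0,0]
    - [0,0,0]
    - [0,0,0]
    - [0,0,0]
    - [0,0,0]
    - [0,0,0]
    - [0,0,0]
    - [0,0,0]
    - [0,0,0]
    - [0,0,0]
    - [0,0,0]
    - [0,0,0]
    - [0,0,0]
    - [0,0,0]
    - [0,0,0]
    - [0,0,0]
    - [0,0,0]
    - [0,0,0]
    - [0,0,0]
    - [0,0,0]

```text
time: 13.67
ee_pos: [0.5438, -0.22, 0.0647]
eef_rot: [0.999, 0.036, 0.0, 0.0]
ft_force: [-0.4, -0.5, 0.0]
width: 0.0001
grip_force: 0.0
```

arm_command:
  xyz:
    - [0.003,0.0002,0]
    - [0.006,0.0004,0]
    - [0.009,0.0006,0]
    - [0.009,0.0006,0]
  rot:
    - [0,0,0]
    - [0,0,0]
    - [0,0,0]
    - [0,0,0]

```text
time: 14.0
ee_pos: [0.55, -0.2199, 0.0643]
eef_rot: [0.999, 0.035, -0.002, -0.0]
ft_force: [-11.3, 0.8, 6.5]
width: 0.0008
grip_force: 5.6
```

arm_command:
  grip: 0.8
  xyz:
    - [-0.015,-0.001,0]
    - [-0.025,-0.002,0.02]
    - [-0.035,-0.002,0.06]
    - [-0.045,-0.003,0.1]
    - [-0.055,-0.003,0.14]
    - [-0.06,-0.003,0.18]
    - [-0.06,-0.003,0.22]
    - [-0.06,-0.003,0.25]
    - [-0.06,-0.003,0.25]
    - [-0.06,-0.003,0.25]
  rot:
    - [0,0,0]
    - [0,0,0]
    - [0,0,0]
    - [0,0,0]
    - [0,0,0]
    - [0,0,0]
    - [0,0,0]
    - [0,0,0]
    - [0,0,0]
    - [0,0,0]

```text
time: 14.83
ee_pos: [0.493, -0.2229, 0.3168]
eef_rot: [0.999, 0.035, 0.002, 0.001]
ft_force: [-0.1, -0.3, 0.2]
width: 0.0592
grip_force: 0.0
```

Run:
```python
from h import *
s=r.read_state(); print(s['time'],s['ee_pos'],s['eef_rot'])
im,T=snap('wrist','w3')
np.save('T3',T)
spot('wrist',T,['tool_case','lid_pull','finishing_tool','awl','well'])
spot('wrist',T,['finishing_tool','awl'],'look_for')
cv2.imwrite('pics/w3.png',cv2.resize(im[:,:,::-1],(800,600)))
```

```text
14.8333 [ 0.493  -0.2229  0.3168] [0.9994 0.0352 0.0022 0.0011]
wrist spot_point tool_case 0.65 [ 0.576  -0.2149  0.0034]
wrist spot_point lid_pull 0.73 [ 0.5633 -0.2119  0.0775]
wrist spot_point lid_pull 0.69 [ 0.5774 -0.2119  0.0022]
wrist spot_point finishing_tool 0.73 [ 0.4736 -0.1781  0.011 ]
wrist spot_point awl 0.56 [ 0.483  -0.267   0.0067]
wrist spot_point well 0.65 [ 0.4949 -0.2227  0.009 ]
wrist look_for finishing_tool 0.93 [ 0.4653 -0.1839  0.0351]
wrist look_for awl 0.72 [ 0.4552 -0.2662  0.0281]
```

View pics/w3.png

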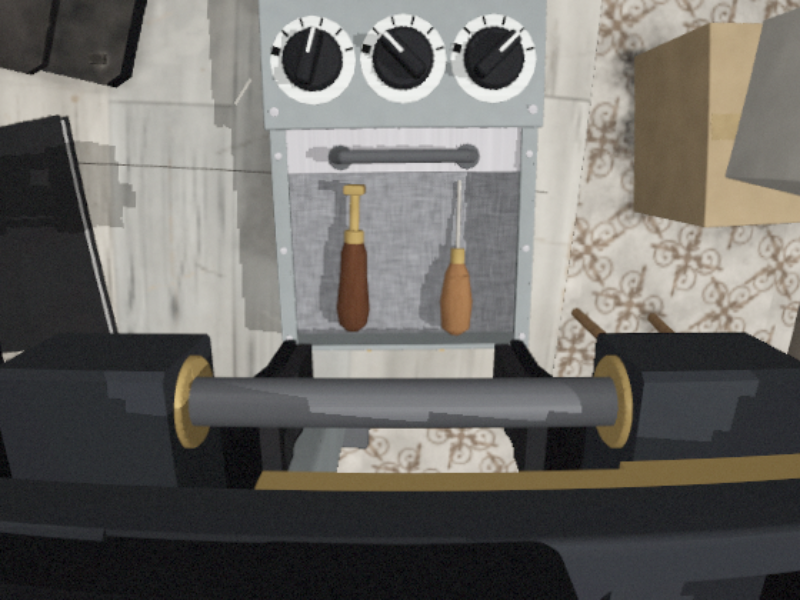

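Run:
```python
from h import *
T=np.load('T3.npy')
for n,p,z in [('head',(353,190),.03),('neckstart',(353,238),.025),('handleend',(352,331),.025),('hl',(337,300),.025),('hr',(369,300),.025),('wellL',(288,300),.0535),('awl end',(456,334),.025),('front rim',(352,335),.044),('railL',(293,300),.0535)]:
    print(n,ray('wrist',T,np.array(p)*.7,z))
spot('top',snap('top')[1],['black_book','tea_glass'])
spot('scene',snap('scene')[1],['black_book'])
im=r.camera('top')
T=np.array(r.camera_model('top')['T'])
p=pix('top',T,[.476,.14,.016]); x,y=map(int,p); c=im[y-75:y+75,x-75:x+75]
cv2.imwrite('pics/bk.png',cv2.resize(c[:,:,::-1],None,fx=4,fy=4)); print(x-75,y-75)
```

```text
head [ 0.5338 -0.1769  0.03  ]
neckstart [ 0.4928 -0.1785  0.025 ]
handleend [ 0.4089 -0.1817  0.025 ]
hl [ 0.4367 -0.1671  0.025 ]
hr [ 0.4387 -0.1953  0.025 ]
wellL [ 0.4414 -0.1293  0.0535]
awl end [ 0.4127 -0.2751  0.025 ]
front rim [ 0.4115 -0.1833  0.044 ]
railL [ 0.4417 -0.1335  0.0535]
top spot_point black_book 0.96 [0.4718 0.1396 0.0003]
top spot_point tea_glass 0.96 [0.6388 0.4598 0.0027]
top spot_point tea_glass 0.37 [ 0.4728  0.1423 -0.0007]
scene spot_point black_book 0.78 [ 0.4776  0.1412 -0.0013]
176 165
```

View pics/bk.png

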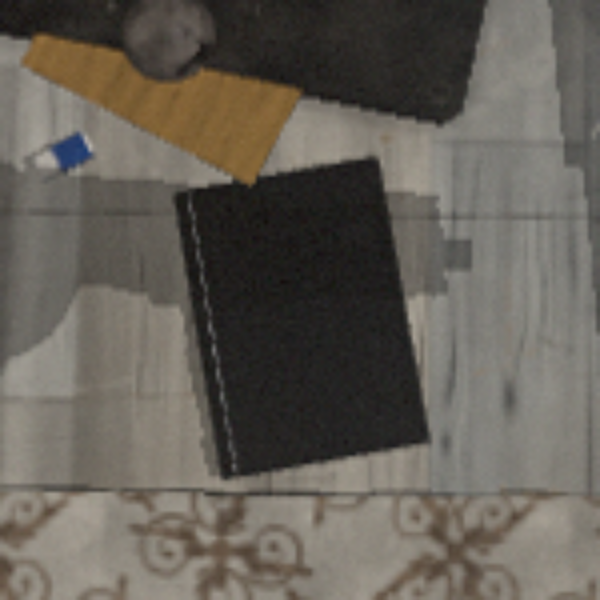

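arm_command:
  grip: 0.55
  squeeze: 30
  xyz:
    - [-0.01,0.01,-0.02]
    - [-0.02,0.02,-0.05]
    - [-0.03,0.03,-0.08]
    - [-0.04,0.04,-0.11]
    - [-0.045,0.0425,-0.145]
    - [-0.045,0.0425,-0.18]
    - [-0.045,0.0425,-0.21]
    - [-0.045,0.0425,-0.23]
    - [-0.045,0.0425,-0.23]
    - [-0.045,0.0425,-0.23]
  rot:
    - [0,0,-0.01]
    - [0,0,-0.02]
    - [0,0,-0.03]
    - [0,0,-0.03]
    - [0,0,-0.03]
    - [0,0,-0.03]
    - [0,0,-0.03]
    - [0,0,-0.03]
    - [0,0,-0.03]
    - [0,0,-0.03]

```text
time: 16.37
ee_pos: [0.4466, -0.1798, 0.0845]
eef_rot: [1.0, 0.02, -0.001, -0.0]
ft_force: [0.1, 1.1, 0.3]
width: 0.048
grip_force: 0.0
```

arm_command:
  xyz:
    - [0,0,-0.02]
    - [0,0,-0.04]
    - [0,0,-0.055]
    - [0,0,-0.065]
    - [0,0,-0.0685]
    - [0,0,-0.0685]
    - [0,0,-0.0685]
  rot:
    - [0,0,0]
    - [0,0,0]
    - [0,0,0]
    - [0,0,0]
    - [0,0,0]
    - [0,0,0]
    - [0,0,0]

```text
time: 16.95
ee_pos: [0.4479, -0.1802, 0.0173]
eef_rot: [1.0, 0.02, 0.001, 0.0]
ft_force: [0.1, -0.5, 0.2]
width: 0.048
grip_force: 0.0
```

arm_command:
  grip: 0
  xyz:
    - [0,0,0]
    - [0,0,0]
    - [0,0,0]
    - [0,0,0]
    - [0,0,0]
  rot:
    - [0,0,0]
    - [0,0,0]
    - [0,0,0]
    - [0,0,0]
    - [0,0,0]

```text
time: 17.37
ee_pos: [0.4473, -0.1802, 0.0164]
eef_rot: [1.0, 0.02, 0.0, 0.0]
ft_force: [-0.3, -1.1, 1.9]
width: 0.0268
grip_force: 29.9
```

arm_command:
  xyz:
    - [0,0,0.008]
    - [0,0,0.02]
    - [0,0,0.04]
    - [0,0,0.06]
    - [0,0,0.08]
    - [0,0,0.1]
    - [0,0,0.12]
    - [0,0,0.13]
    - [0,0,0.13]
  rot:
    - [0,0,0]
    - [0,0,0]
    - [0,0,0]
    - [0,0,0]
    - [0,0,0]
    - [0,0,0]
    - [0,0,0]
    - [0,0,0]
    - [0,0,0]

```text
time: 18.12
ee_pos: [0.4481, -0.1802, 0.1484]
eef_rot: [1.0, 0.02, 0.002, 0.001]
ft_force: [0.5, 0.1, -1.0]
width: 0.027
grip_force: 29.9
```

arm_command:
  xyz:
    - [0,0.01,0]
    - [0,0.03,0]
    - [0,0.055,0]
    - [0,0.08,0]
    - [0,0.105,0]
    - [0,0.13,0]
    - [0,0.155,0]
    - [0,0.18,0]
    - [0,0.205,0]
    - [0,0.23,0]
    - [0,0.255,0]
    - [0,0.28,0]
    - [0,0.3,0]
    - [0,0.315,0]
    - [0,0.32,0]
    - [0,0.32,0]
    - [0,0.32,0]
  rot:
    - [0,0,0]
    - [0,0,0]
    - [0,0,0.01]
    - [0,0,0.02]
    - [0,0,0.03]
    - [0,0,0.04]
    - [0,0,0.05]
    - [0,0,0.06]
    - [0,0,0.07]
    - [0,0,0.08]
    - [0,0,0.09]
    - [0,0,0.1]
    - [0,0,0.11]
    - [0,0,0.12]
    - [0,0,0.12]
    - [0,0,0.12]
    - [0,0,0.12]

```text
time: 19.53
ee_pos: [0.4464, 0.1395, 0.1452]
eef_rot: [0.997, 0.08, -0.001, 0.0]
ft_force: [0.5, 0.1, -1.0]
width: 0.0274
grip_force: 29.9
```

Run:
```python
from h import *
s=r.read_state(); print(s['time'],s['ee_pos'],s['eef_rot'],s['width'],s['grip_force'])
im,T=snap('wrist')
spot('wrist',T,['finishing_tool','black_book'])
im2,T2=snap('scene'); spot('scene',T2,['finishing_tool','black_book'])
p=pix('scene',T2,[.45,.14,.12]);x,y=map(int,p)
c=cv2.resize(im2[y-70:y+70,x-60:x+60,::-1],None,fx=3,fy=3,interpolation=3)
c=np.hstack([cv2.resize(im[:,:,::-1],(440,330)),c[:330]]); cv2.imwrite('pics/g.png',c); print(c.shape)
```

```text
19.5333 [0.4464 0.1395 0.1452] [ 0.9968  0.0802 -0.0008  0.0002] 0.027447946689562144 29.917147297730935
wrist spot_point finishing_tool 0.56 [0.4767 0.1425 0.1374]
scene spot_point finishing_tool 0.56 [0.4748 0.1405 0.1413]
scene spot_point black_book 0.95 [0.4798 0.1409 0.0004]
(330, 800, 3)
```

View pics/g.png

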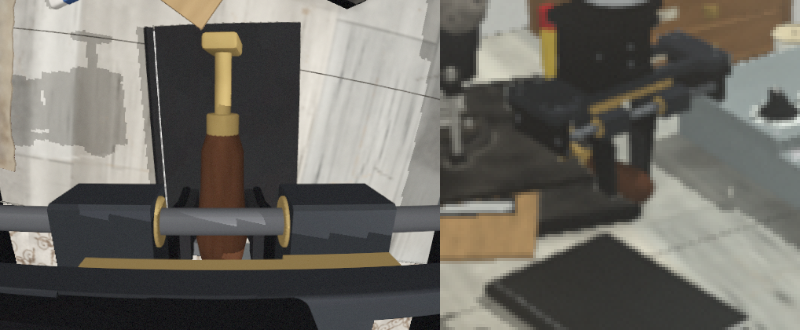

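arm_command:
  xyz:
    - [0,0,-0.02]
    - [0,0,-0.045]
    - [0,0,-0.07]
    - [0,0,-0.09]
    - [0,0,-0.105]
    - [0,0,-0.113]
    - [0,0,-0.118]
    - [0,0,-0.12]
    - [0,0,-0.12]
    - [0,0,-0.12]
  rot:
    - [0,0,0]
    - [0,0,0]
    - [0,0,0]
    - [0,0,0]
    - [0,0,0]
    - [0,0,0]
    - [0,0,0]
    - [0,0,0]
    - [0,0,0]
    - [0,0,0]

```text
time: 20.67
ee_pos: [0.4476, 0.1403, 0.0269]
eef_rot: [0.997, 0.08, 0.001, -0.0]
ft_force: [-0.6, 0.5, -1.6]
width: 0.0272
grip_force: 29.9
```

arm_command:
  xyz:
    - [0,0,-0.0015]
    - [0,0,-0.003]
    - [0,0,-0.004]
    - [0,0,-0.004]
    - [0,0,-0.004]
  rot:
    - [0,0,0]
    - [0,0,0]
    - [0,0,0]
    - [0,0,0]
    - [0,0,0]

```text
time: 21.08
ee_pos: [0.4473, 0.1401, 0.0224]
eef_rot: [0.997, 0.08, 0.0, 0.0]
ft_force: [0.0, -1.3, 2.9]
width: 0.0275
grip_force: 29.9
```

arm_command:
  grip: 0.55
  xyz:
    - [0,0,0]
    - [0,0,0]
    - [0,0,0]
    - [0,0,0]
    - [0,0,0]
    - [0,0,0.02]
    - [0,0,0.05]
    - [0,0,0.08]
    - [0,0,0.11]
    - [-0.01,0,0.14]
    - [-0.02,0,0.17]
    - [-0.02,0,0.2]
    - [-0.02,0,0.22]
    - [-0.02,0,0.22]
    - [-0.02,0,0.22]
  rot:
    - [0,0,0]
    - [0,0,0]
    - [0,0,0]
    - [0,0,0]
    - [0,0,0]
    - [0,0,0]
    - [0,0,0]
    - [0,0,0]
    - [0,0,0]
    - [0,0,0]
    - [0,0,0]
    - [0,0,0]
    - [0,0,0]
    - [0,0,0]
    - [0,0,0]

```text
time: 22.33
ee_pos: [0.4274, 0.1402, 0.2429]
eef_rot: [0.997, 0.08, 0.001, 0.0]
ft_force: [0.9, -0.4, -0.8]
width: 0.0481
grip_force: 0.0
```

Run:
```python
from h import *
im,T=snap('wrist','e')
spot('wrist',T,['finishing_tool','black_book'])
im2,T2=snap('top'); spot('top',T2,['finishing_tool','black_book','tea_glass','lid_pull','awl'])
im2,T2=snap('scene','e2'); spot('scene',T2,['finishing_tool','black_book','tea_glass'])
cv2.imwrite('pics/e.png',np.hstack([cv2.resize(a[:,:,::-1],(400,300)) for a in (im,im2)]))
```

```text
wrist spot_point finishing_tool 0.94 [0.4766 0.1437 0.0142]
wrist spot_point black_book 0.93 [ 0.4681  0.1441 -0.0029]
top spot_point tea_glass 0.97 [0.6407 0.4637 0.0016]
top spot_point lid_pull 0.96 [ 0.5649 -0.2217  0.0706]
top spot_point awl 0.78 [ 0.4824 -0.2716  0.0143]
top spot_point awl 0.71 [ 0.6297 -0.1447  0.0943]
scene spot_point finishing_tool 0.6 [0.4781 0.1443 0.0188]
scene spot_point finishing_tool 0.46 [ 0.5695 -0.2212  0.0782]
scene spot_point black_book 0.81 [ 0.4798  0.1407 -0.0001]
scene spot_point black_book 0.44 [ 0.4842 -0.2722  0.0082]
scene spot_point tea_glass 0.59 [0.6437 0.4578 0.0039]
```

View pics/e.png

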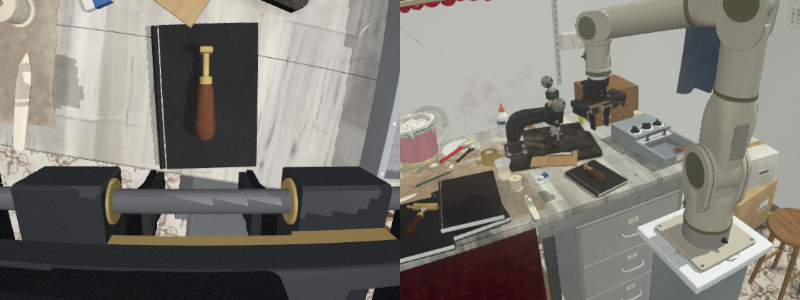

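The tool lies in the middle of the book (205,95 in the left picture). The lid is open, the awl is still in the well, and the glass has not moved.

```bash
python3 -c "
from bench import r
print(r.close_job())"
```

```text
the job is handed in; nothing more can be done
None
```

The job is handed in at about 22 s: dials set to 4-2-5, lid fully open, finishing tool lying on the black book, awl left in the case, tea glass not shifted; the judge's verdict was not shown.

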